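Unlock the tablet crusher for the medicine round

ROBOT

A 6-joint arm with a two-finger parallel gripper is mounted at the origin on a cart in front of the work surface, level with it; the furniture and walls round the work are solid. World frame = base frame: x ahead of the robot, y to its left, z up, the work surface at z = 0. Lengths are in m, angles in rad, forces in N, time in s.
With the tool pointing down it reaches from about 0.35 to 0.975 m from the base axis. Payload 4.9 kg.
Tool frame: the origin (TCP) lies on the centre line of the jaws, within the pads' length; the fingertips stand 19 mm ahead of it and the grasp point (between the pads) is the TCP; z points along the fingers, y is the line along which they close (so a half turn about z gives the same grasp; the last joint's range is limited). The gripper opens to 85 mm and grips with 20 to 120 N. Pads are 22 mm wide; open, the fingers measure 114 mm over their backs; the gripper's body (76 mm by 85 mm) begins 54 mm behind the grasp point. The pads swing forward as they close: fully open they stand 13 mm farther back than shut.
Start: joints at [-1.284, 0.053, 1.613, -0, 1.476, -0.119], TCP at [0.247, -0.574, 0.25] pointing down, gripper open.
Joint ranges: [-3.01, 3.01], [-1.01, 2.22], [0.06, 2.58], [-1.02, 4.17], [0.09, 2.62], [-3.14, 3.14]. Speed limits (rad/s): [2.57, 2.57, 3.14, 3.14, 3.14, 3.14].

INTERFACE

Orientations are given as a unit quaternion [w, x, y, z].
In Python, from plant import state, grab_frame, ticket, spotter gives the robot as it stands.
- The arm moves only by the tool apply_moves, never from a script. Its argument "series" is a list of rows, each an object of numbers: "jaw": the closure, from 0 (fully open) to 1 (shut); "dx", "dy", "dz": the shift along the tool's x, y, z in mm; "turn": the turn about the tool's z in rad. A call has 1 to 5 rows; each row is the pose to reach, as a shift and turn from the pose commanded when the call began, along the tool's axes at that moment; what a row does not reach only later rows make up. A row lasts 1/12 s, in which the tool goes at most 41.7 mm and 7.16 degrees, less where a joint would pass 70% of its speed; a pose out of reach is approached as far as the arm can. A call with a gripper value outside its range is refused whole. The fingers move at their own pace and stop on an object; the grip force is fixed at half the most. Time passes only in rows, so rows that repeat a pose let the fingers close. It gives the time, the measured TCP pose, the force, the opening and the grip force at its end, in the units of the state.
- state(): the state, without advancing time (a new reading comes with each control period).
- grab_frame(name): name is "scene" or "top" or "wrist"; returns a dict with "pixels" (384x512x3 uint8, red, green, blue), "mtx" (3x3 intrinsics, pixels), "camera_from_world" (4x4, takes a point from world to camera coordinates). Camera axes: x right, y down, z forward; pixel columns grow to the right and rows downward; lengths in m; the calibration is good to about 2 mm. A picture is of the moment at which its call begins. There is no depth.
- ticket.job_done(): hands the job in; it is judged then, once.
Trained networks look in a picture, given as the dict that the camera call returned (one of the last four; its "shot" number tells which), for a name from the list of things; names that differ only in an ending like _2 or _b are one class to them, and where a whole thing is asked for, a point or a joint stands for the part that bears it (a point fixed in the world has none). Each returns a list of dicts, best first, with "conf" (0 to 1); they miss things now and then, are a little off and sometimes report something else, mostly with a low value. They report only what shows in the picture. A call takes as long as a camera call. They do not tell look-alikes from the thing itself.
- spotter.outline_of(picture, target): "region" (384x512 bool, what is visible of it) and "extent" ([left, top, right, bottom] in pixels, round what is visible of it).
The state is a dict: "time": time; "joint_pos": joint angles; "joint_vel": joint speeds; "joint_efforts": joint torques, N m; "tool_pos": TCP position; "tool_rot": TCP orientation; "contact_force": force on the tool from outside, world axes, zero at the start; "ft_torque": the same for the moment, N m; "gripper_width": opening from 0.0 (shut) to 1.0 (fully open); "grasp_force": force on a finger pad.
Only numpy, scipy, OpenCV 4.12 (cv2) and the standard library are available. Lean on these libraries where they do the work, as an engineer would, in place of code of your own. Each camera call takes 0.05 s, during which the arm holds its last target. There are 200 camera calls.

TASK

The tablet crusher's lever is still pinned down for carrying. Draw the lock pin right out of the clevis and park it in the notches of the steel bracket on the crusher's left side, lying level and down in both notches with its knob outwards; then raise the lever all the way up and leave it there. Leave the things standing round the crusher where they are.

Things in the scene. Friction and masses are not known exactly. Their poses are not given: they have to be found in the camera images.
- crusher: White bench tablet crusher, fixed: base 225 x 90 x 17 mm, steel anvil and cup in the middle, hinge posts at the back, locking clevis (two upright cheeks with round eyes) before the cup. Origin: centre of its underside, on the table. x runs from the lever's grip towards the hinge, y across, z up; turned about z. Highest fixed point 106 mm.
- lock_pin: Loose lock pin, about 60 g: steel shank 10 mm thick, 64 mm long; collar 18 mm wide, 4 mm thick; neck 10 mm long; round black knob 24 mm wide, 26 mm long. Origin: on the axis at the collar's face where the shank begins; y runs from here to the knob, the shank along -y. It may be turned about its axis. Starts level in the clevis, knob on the crusher's +y side.
- pin_knob (a point): Centre of the pin's knob, 27 mm along +y from the pin's origin: grip it here across its diameter (24 mm). Same axes as the pin.
- bore (a point): Mouth of the clevis bore, on its axis at the outer face of the left (+y) cheek, 90 mm up. The bore, 13 mm wide (16 in the lever), runs along -y of the crusher through left cheek (9 mm), lever eye (28 mm) and right cheek (9 mm), 50 mm in all. The pin is clear once its tip is outside this point. Axes as the crusher's.
- park (a point): Where the pin's origin lies when parked with its collar against the bracket's outer tab, 45 mm up; the shank then points to the crusher's -y. Two upright tabs 6 mm thick, 32 mm wide, 36 mm over their outer faces, reach from here to -y; each has an open-topped notch 13 mm wide with rounded mouth, floor 40 mm, top 56 mm up. Axes as the crusher's.
- press_lever (a joint): Angle of the lever about its hinge: 0 lying level (pinned), growing as the grip rises, stop at 1.1 rad. The hinge is stiff enough to stay where it is left; lifting at the grip takes about 4 to 5 N.
- lever_grip (a point): Point on the axis of the lever's round black grip (25 to 29 mm thick, 80 mm long), 200 mm from the hinge axis and 30 mm from the grip's end; 90 mm above the table when the lever lies level. Its x axis runs along the lever towards the hinge.
- lever_hinge (a point): Centre of the lever's hinge, 90 mm above the table; the hinge axis runs along the crusher's y. Axes as the crusher's.
- marker: White marker pen with black cap, lying, 16 x 122 x 17 mm, to the front left of the crusher; origin centre of underside. Leave it alone.
- carton_amp: Flat medicine carton, 63 x 122 x 24 mm, behind the crusher; origin centre of underside. Leave it alone.
- vial_big: Injection vial with grey cap, 33 mm wide, 56 mm high, to the right of the crusher; origin centre of underside. Leave it alone.
- tape_roll: Roll of surgical tape, 56 mm wide, 25 mm high, to the right of the crusher, by its hinge; origin centre of underside. Leave it alone.
There are look-alikes about, which are no part of the job. There is more than one size of the lock_pin; the job needs the middle-sized.

How it is judged:
By the outcome, as a careful person would: the job done as asked, in the order asked, and still so for the second after the job is handed in, with the robot touching nothing.
It also fails if it takes over 62 s, if anything falls off the work surface, if the arm or the gripper's body presses on something with over 40 N, if the wrist force passes 120 N, or if a joint passes its speed limit or range.

## Working session

There is one attempt and no reset: what is moved stays moved. The work goes in short steps, Python scripts to look and compute and a tool call to move; the robot and the scene stay as the last step left them, time stands still between calls to the robot, and variables do not carry over. Pictures are saved under pics/ and viewed, at most 10 in all, crops included, and the job is handed in when it is done.

Besides the shell and the picture viewer there is one more tool, called after ">>>" as name([rows], argument=value, ...), one row to a line, values as JSON. apply_moves: Moves the arm, as the interface text tells. Its arguments: {"type":"object","properties":{"series":{"type":"array","items":{"type":"object","properties":{"jaw":{"type":"number"},"dx":{"type":"number"},"dy":{"type":"number"},"dz":{"type":"number"},"turn":{"type":"number"}}}}},"required":["series"]}

```bash
mkdir -p pics; ls
cat > h.py <<'E'
import numpy as np, cv2
from plant import state, grab_frame, ticket, spotter
def save(f,n,crop=None,k=1):
    im=f["pixels"][:,:,::-1]
    if crop: l,t,r,b=crop; im=im[t:b,l:r]
    cv2.imwrite("pics/"+n,cv2.resize(im,None,fx=k,fy=k,interpolation=cv2.INTER_CUBIC))
def ray(f,uv):
    T=f["camera_from_world"];R=T[:3,:3];c=-R.T@T[:3,3]
    d=R.T@np.linalg.solve(f["mtx"],[uv[0],uv[1],1.]);return c,d/np.linalg.norm(d)
def atz(f,uv,z):
    c,d=ray(f,uv);return c+d*(z-c[2])/d[2]
def proj(f,p):
    T=f["camera_from_world"];q=f["mtx"]@(T[:3,:3]@np.array(p)+T[:3,3]);return q[:2]/q[2]
def tri(rs):
    A=0;b=0
    for c,d in rs:
        P=np.eye(3)-np.outer(d,d);A=A+P;b=b+P@c
    return np.linalg.solve(A,b)
E
python3 - <<'E'
from h import *
fs={n:grab_frame(n) for n in("scene","top","wrist")}
big=np.vstack([fs["scene"]["pixels"],fs["top"]["pixels"]])
for n in fs:
    save(fs[n],n+"0.png",k=1.5)
    f=fs[n];T=f["camera_from_world"];print(n,(-T[:3,:3].T@T[:3,3]).round(3),f["mtx"][0,0])
    for t in("crusher","lock_pin","pin_knob","press_lever","lever_grip","park","marker","tape_roll","vial_big","carton_amp"):
        try:
            for o in spotter.outline_of(f,t)[:4]:
                ys,xs=np.nonzero(o["region"]);print(" ",t,round(o["conf"],2),np.round(o["extent"]),xs.mean().round(1),ys.mean().round(1))
        except Exception as e: print(t,e)
print(state())
E
```

```text
pics
scene [0.13  0.616 0.496] 349.8851623434775
  crusher 0.75 [221. 152. 322. 211.] 262.9 180.9
  lock_pin 0.81 [193. 241. 248. 301.] 222.5 262.8
  lock_pin 0.65 [215. 147. 318. 210.] 263.0 180.9
  lock_pin 0.63 [321. 222. 333. 246.] 328.1 231.6
  pin_knob 0.89 [195. 236. 242. 298.] 222.0 263.6
  pin_knob 0.49 [254. 167. 269. 185.] 263.0 174.9
  press_lever 0.77 [237. 152. 322. 184.] 276.3 167.1
  lever_grip 0.56 [234. 151. 324. 179.] 279.0 167.6
  park 0.94 [218. 152. 321. 212.] 262.8 180.7
  park 0.18 [259. 214. 293. 251.] 278.6 231.5
  marker 0.57 [262. 217. 293. 248.] 279.0 231.4
  tape_roll 0.45 [257. 167. 269. 183.] 263.6 175.0
  carton_amp 0.91 [185. 166. 231. 196.] 205.9 181.7
  carton_amp 0.6 [219. 150. 323. 211.] 263.4 181.0
top [0.531 0.017 0.949] 465.44679009090953
  crusher 0.64 [237. 140. 318. 282.] 285.6 199.8
  lock_pin 0.72 [256. 208. 315. 223.] 271.4 214.6
  lock_pin 0.57 [105. 238. 182. 257.] 151.8 249.5
  lock_pin 0.55 [240. 304. 272. 317.] 257.2 310.7
  pin_knob 0.69 [108. 239. 181. 259.] 151.9 249.4
  pin_knob 0.69 [243. 303. 275. 318.] 260.0 309.8
  pin_knob 
[... 555 characters left out ...]
nt_pos': array([-1.28401542e+00,  5.26918048e-02,  1.61292316e+00, -3.76861688e-05,
        1.47602294e+00, -1.18928659e-01]), 'joint_vel': array([ 0.00070322, -0.00119156,  0.00160135, -0.00015818,  0.0022893 ,
        0.00038811]), 'joint_efforts': array([-1.22549493e-03, -3.93671787e+01, -3.70449007e+01, -2.27292617e-04,
        5.76884868e-04, -1.72746127e-06]), 'tool_pos': array([ 0.2466915 , -0.57421609,  0.25029481]), 'tool_rot': array([-2.09732686e-05,  9.79495067e-01,  2.01468141e-01, -2.05890907e-05]), 'contact_force': array([ 0.39227704, -0.40861645,  0.0721977 ]), 'ft_torque': array([ 0.01775906, -0.02892563, -0.02320733]), 'grasp_force': 0.0, 'gripper_width': 1.0044165137733734}
```

Run:
```python
from h import *
import cv2
a=cv2.imread("pics/top0.png");b=cv2.imread("pics/scene0.png")
cv2.imwrite("pics/top1.png",cv2.resize(a[120:504,135:543],None,fx=1.47,fy=1.47,interpolation=cv2.INTER_CUBIC))
cv2.imwrite("pics/scene1.png",cv2.resize(b[195:465,240:525],None,fx=2.2,fy=2.2,interpolation=cv2.INTER_CUBIC))
```

```text
(no output)
```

View pics/top1.png

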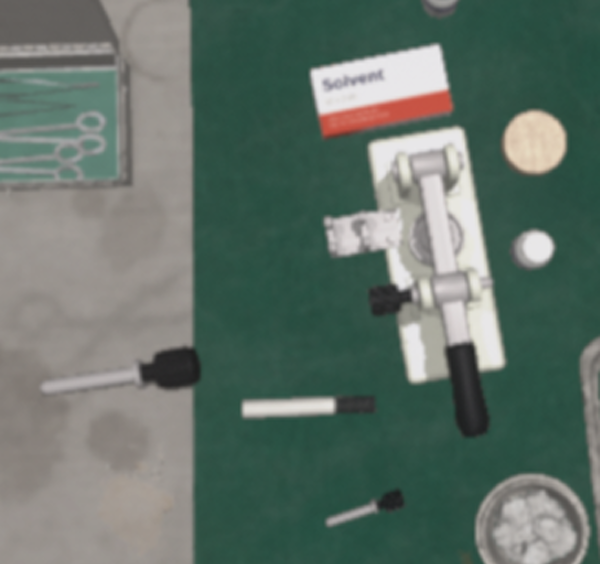

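View pics/scene1.png

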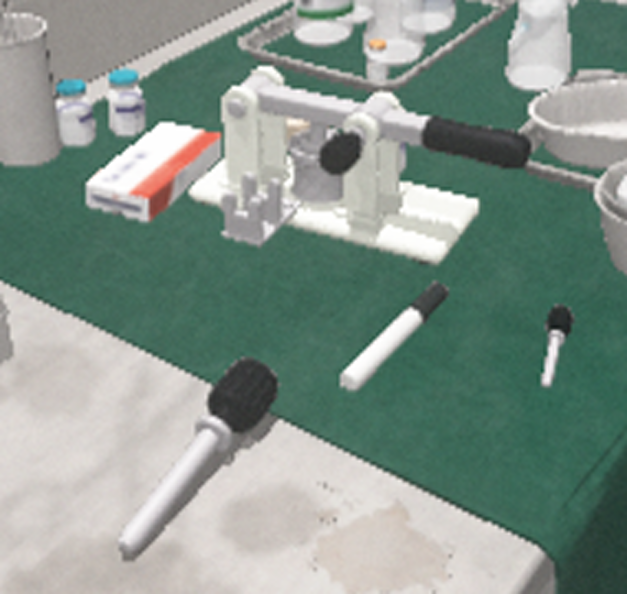

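The pins:
- Large, lying at top (152,249). Not the job's pin.
- Small, lying at top (257,310). Not the job's pin.
- Middle-sized, in the clevis with its knob at about top (265,215). This one fits: it sits in the clevis with its knob on the crusher's +y (left) side.

The bracket is at about top (255,185). Next I'll measure these roughly.

Run:
```python
from h import *
t=grab_frame("top");s=grab_frame("scene")
T=lambda x,y:(x/2.205+90,y/2.205+80)
S=lambda x,y:(x/3.3+160,y/3.3+130)
for n,p,z in [("cFL",(368,143),.017),("cFR",(465,127),.017),("cNR",(505,367),.017),("cNL",(410,382),.017),("knob",(384,300),.09),("hinge",(431,168),.1),("gripfar",(473,435),.09),("tabOutA",(325,217),.056),("tabOutB",(329,256),.056),("cheekL",(422,293),.106)]:
    print(n,atz(t,T(*p),z).round(4))
print("knob tri",tri([ray(t,T(384,300)),ray(s,S(341,153))]).round(4))
for o in spotter.outline_of(t,"crusher")[:1]: pass
c=np.array([atz(t,T(*p),.017)[:2] for p in [(368,143),(465,127),(505,367),(410,382)]])
print(cv2.minAreaRect(c.astype(np.float32)*1000))
```

```text
cFL [0.6944 0.0132 0.017 ]
cFR [ 0.7066 -0.076   0.017 ]
cNR [ 0.4868 -0.1048  0.017 ]
cNL [ 0.4757 -0.0185  0.017 ]
knob [0.549  0.0039 0.09  ]
hinge [ 0.6574 -0.0383  0.1   ]
gripfar [ 0.4348 -0.0667  0.09  ]
tabOutA [0.6236 0.0528 0.056 ]
tabOutB [0.5893 0.0502 0.056 ]
cheekL [ 0.5535 -0.0272  0.106 ]
knob tri [0.5491 0.0039 0.0862]
((590.6802978515625, -46.416934967041016), (221.6884765625, 90.02434539794922), 7.7832231521606445)
```

>>> apply_moves([
  {"dx":30,"dy":-23,"dz":-15},
  {"dx":60,"dy":-46,"dz":-30},
  {"dx":90,"dy":-69,"dz":-40},
  {"dx":120,"dy":-92,"dz":-50},
  {"dx":150,"dy":-115,"dz":-50},
])

```text
invalid input at $.series[0]: expected keys jaw, dx, dy, dz, turn
```

>>> apply_moves([
  {"dx":31,"dy":-24},
  {"dx":62,"dy":-48},
  {"dx":93,"dy":-72},
  {"dx":124,"dy":-96},
  {"dx":155,"dy":-118},
])

```text
invalid input at $.series[0]: expected keys jaw, dx, dy, dz, turn
```

>>> apply_moves([
  {"dx":31,"dy":-24},
  {"dx":62,"dy":-48},
  {"dx":93,"dy":-72},
  {"dx":124,"dy":-96},
  {"dx":155,"dy":-118},
])

```text
invalid input at $.series[0]: expected keys jaw, dx, dy, dz, turn
```

>>> apply_moves([
  {"dx":23,"dy":-17,"turn":-0.12},
  {"dx":46,"dy":-34,"turn":-0.24},
  {"dx":46,"dy":-34,"turn":-0.36},
  {"dx":46,"dy":-34,"turn":-0.48},
  {"dx":46,"dy":-34,"turn":-0.6},
])

```text
invalid input at $.series[0]: expected keys jaw, dx, dy, dz, turn
```

>>> apply_moves([
  {"dz":10,"turn":-0.12},
  {"dz":20,"turn":-0.24},
  {"dz":30,"turn":-0.36},
  {"dz":40,"turn":-0.48},
  {"dz":50,"turn":-0.6},
])

```text
invalid input at $.series[0]: expected keys jaw, dx, dy, dz, turn
```

>>> apply_moves([
  {"turn":-0.1},
  {"turn":-0.1},
  {"turn":-0.1},
])

```text
invalid input at $.series[0]: expected keys jaw, dx, dy, dz, turn
```

All keys are required in every row.

>>> apply_moves([
  {"jaw":0,"turn":0,"dx":30,"dy":-23,"dz":-15},
  {"jaw":0,"turn":0,"dx":60,"dy":-46,"dz":-30},
  {"jaw":0,"turn":0,"dx":90,"dy":-69,"dz":-40},
  {"jaw":0,"turn":0,"dx":120,"dy":-92,"dz":-50},
  {"jaw":0,"turn":0,"dx":150,"dy":-115,"dz":-50},
])

```text
time: 2.22
tool_pos: [0.3401, -0.4087, 0.3033]
tool_rot: [0.002, 0.98, 0.201, 0.001]
contact_force: [1.7, -0.2, 0.6]
gripper_width: 1.001
grasp_force: 0.0
```

>>> apply_moves([
  {"jaw":0,"turn":0,"dz":0,"dx":31,"dy":-24},
  {"jaw":0,"turn":0,"dz":0,"dx":62,"dy":-48},
  {"jaw":0,"turn":0,"dz":0,"dx":93,"dy":-72},
  {"jaw":0,"turn":0,"dz":0,"dx":124,"dy":-96},
  {"jaw":0,"turn":0,"dz":0,"dx":155,"dy":-118},
])

```text
time: 2.63
tool_pos: [0.4354, -0.2378, 0.3007]
tool_rot: [0.0, 0.98, 0.201, 0.0]
contact_force: [1.6, -1.9, -0.5]
gripper_width: 0.998
grasp_force: 0.0
```

>>> apply_moves([
  {"jaw":0,"turn":0,"dz":0,"dx":31,"dy":-24},
  {"jaw":0,"turn":0,"dz":0,"dx":62,"dy":-48},
  {"jaw":0,"turn":0,"dz":0,"dx":93,"dy":-72},
  {"jaw":0,"turn":0,"dz":0,"dx":124,"dy":-96},
  {"jaw":0,"turn":0,"dz":0,"dx":155,"dy":-118},
])

```text
time: 3.05
tool_pos: [0.5314, -0.068, 0.3007]
tool_rot: [0.0, 0.979, 0.202, 0.0]
contact_force: [0.6, -0.8, -0.1]
gripper_width: 1.0
grasp_force: 0.0
```

>>> apply_moves([
  {"jaw":0,"dz":0,"dx":23,"dy":-17,"turn":-0.12},
  {"jaw":0,"dz":0,"dx":46,"dy":-34,"turn":-0.24},
  {"jaw":0,"dz":0,"dx":46,"dy":-34,"turn":-0.36},
  {"jaw":0,"dz":0,"dx":46,"dy":-34,"turn":-0.48},
  {"jaw":0,"dz":0,"dx":46,"dy":-34,"turn":-0.6},
])

```text
time: 3.47
tool_pos: [0.5598, -0.02, 0.3002]
tool_rot: [-0.0, 0.874, 0.485, -0.0]
contact_force: [0.4, -0.6, -0.2]
gripper_width: 0.999
grasp_force: 0.0
```

>>> apply_moves([
  {"jaw":0,"dx":0,"dy":0,"dz":10,"turn":-0.12},
  {"jaw":0,"dx":0,"dy":0,"dz":20,"turn":-0.24},
  {"jaw":0,"dx":0,"dy":0,"dz":30,"turn":-0.36},
  {"jaw":0,"dx":0,"dy":0,"dz":40,"turn":-0.48},
  {"jaw":0,"dx":0,"dy":0,"dz":50,"turn":-0.6},
])

```text
time: 3.88
tool_pos: [0.5596, -0.0207, 0.2499]
tool_rot: [0.0, 0.692, 0.721, 0.0]
contact_force: [1.0, 0.7, -0.4]
gripper_width: 1.002
grasp_force: 0.0
```

>>> apply_moves([
  {"jaw":0,"dx":0,"dy":0,"dz":0,"turn":-0.1},
  {"jaw":0,"dx":0,"dy":0,"dz":0,"turn":-0.1},
  {"jaw":0,"dx":0,"dy":0,"dz":0,"turn":-0.1},
])

```text
time: 4.13
tool_pos: [0.5597, -0.0208, 0.2504]
tool_rot: [0.0, 0.659, 0.752, 0.0]
contact_force: [0.1, 0.2, 0.9]
gripper_width: 1.001
grasp_force: 0.0
```

Run:
```python
from h import *
w=grab_frame("wrist");save(w,"w1.png",k=1.56)
T=w["camera_from_world"];print((-T[:3,:3].T@T[:3,3]).round(4));s=state();print(s["tool_pos"],s["tool_rot"],s["time"],s["contact_force"])
```

```text
[0.5499 0.048  0.3746]
[ 0.55986647 -0.0207971   0.25082064] [3.51092448e-04 6.58726737e-01 7.52382159e-01 2.20558098e-04] 4.1833 [-0.02055326 -0.28639604  0.09175374]
```

View pics/w1.png

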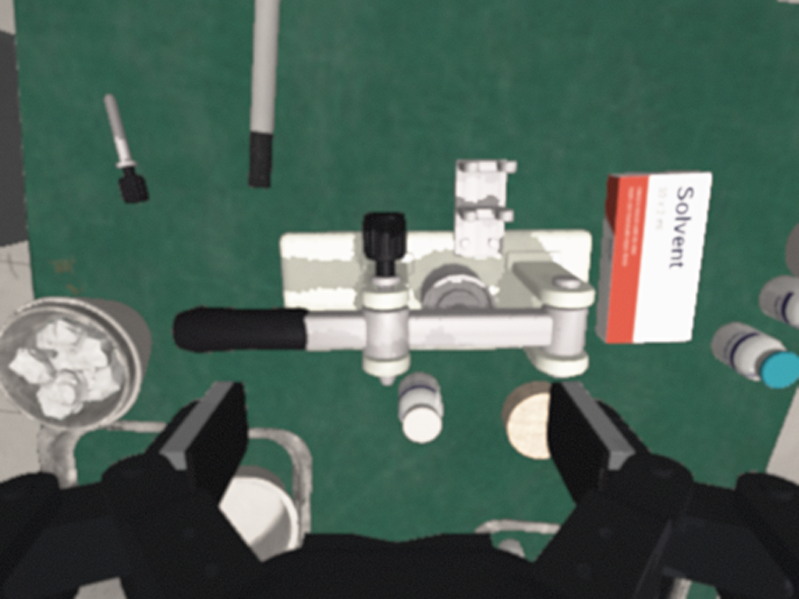

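Wrist view at 1.56x: knob at (384,237), its shank tip protruding at (388,380), bracket at (482,205), and the lever lying level along row 328. I'll enlarge it to confirm the pin and measure.

Run:
```python
from h import *
w=grab_frame("wrist");save(w,"w2.png",(175,90,395,250),3.6)
np.savez("w2.npz",**{k:w[k] for k in("mtx","camera_from_world")})
```

```text
(no output)
```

View pics/w2.png

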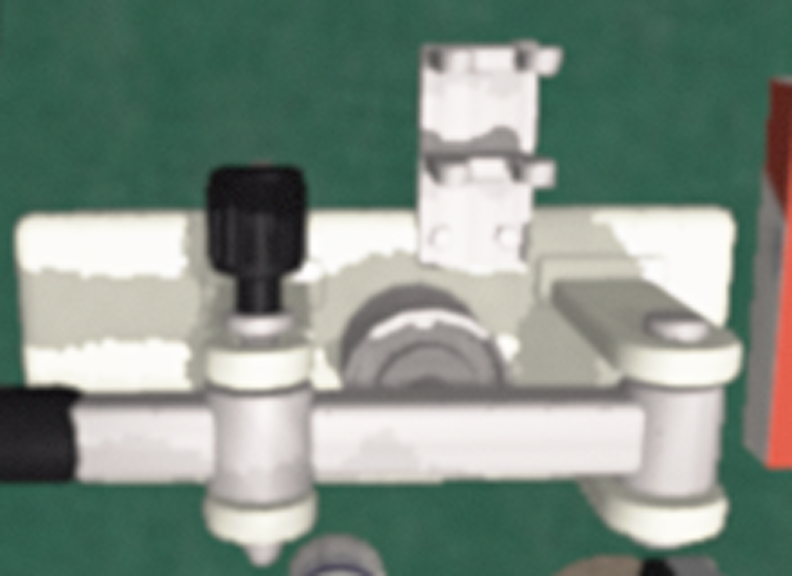

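```bash
cat >> h.py <<'E'
W=dict(np.load("w2.npz"))
C=lambda x,y:(x/3.6+175-.36,y/3.6+90-.36)
psi=0.1326
ex=np.array([np.cos(psi),np.sin(psi),0]);ey=np.array([-np.sin(psi),np.cos(psi),0])
cr=lambda p:np.array([p@ex,p@ey,p[2]])
E
python3 - <<'E'
from h import *
print(C(0,0),(W["camera_from_world"][:3,:3]@np.c_[ex,ey,[0,0,1]]).round(3))
for n,p,z in [("knobL",(207,220),.09),("knobR",(306,220),.09),("knobOut",(257,165),.09),("knobIn",(257,275),.09),("collar",(262,323),.09),("cheekOut",(262,343),.106),("cheekIn",(262,540),.106),("tip",(264,562),.09),("tabR",(562,58),.056),("tabL",(445,58),.056),("tabOut",(503,45),.056),("inTabIn",(503,181),.056),("inTabR",(555,172),.056),("floor",(492.5,60),.04),("leverTopHingeN",(640,483),.095),("leverTopGripN",(80,483),.095),("leverTopHingeF",(640,402),.1),("leverTopGripF",(80,402),.1),("baseFL",(18,215),.017),("baseFR",(733,210),.017),("cheekTopX-",(208,365),.1),("cheekTopX+",(314,365),.1)]:
    q=atz(W,C(*p),z);print(n,q.round(4),(cr(q)*1000).round(1))
s=state();print("tcp",cr(s["tool_pos"]))
E
```

```text
(174.64, 89.64) [[ 1.     0.    -0.001]
 [ 0.    -0.961  0.278]
 [-0.    -0.278 -0.961]]
knobL [5.365e-01 4.000e-04 9.000e-02] [531.9 -70.5  90. ]
knobR [0.5606 0.0037 0.09  ] [556.1 -70.5  90. ]
knobOut [0.547  0.0153 0.09  ] [544.2 -57.1  90. ]
knobIn [ 0.5504 -0.0116  0.09  ] [544.  -84.2  90. ]
collar [ 0.5532 -0.0236  0.09  ] [545.2 -96.5  90. ]
cheekOut [ 0.5536 -0.0244  0.106 ] [545.5 -97.4 106. ]
cheekIn [ 0.5601 -0.0752  0.106 ] [ 545.2 -148.6  106. ]
tip [ 0.562  -0.0888  0.09  ] [ 545.4 -162.3   90. ]
tabR [0.623 0.05  0.056] [624.1 -32.9  56. ]
tabL [0.5924 0.0459 0.056 ] [593.2 -32.9  56. ]
tabOut [0.6069 0.0511 0.056 ] [608.4 -29.5  56. ]
inTabIn [0.6135 0.016  0.056 ] [610.2 -65.2  56. ]
inTabR [0.627  0.0203 0.056 ] [624.2 -62.8  56. ]
floor [0.6076 0.047  0.04  ] [608.5 -33.8  40. ]
leverTopHingeN [ 0.6548 -0.0515  0.095 ] [ 642.3 -137.6   95. ]
leverTopGripN [ 0.5121 -0.0706  0.095 ] [ 498.3 -137.7   95. ]
leverTopHingeF [ 0.6483 -0.0287  0.1   ] [ 638.8 -114.1  100. ]
leverTopGripF [ 0.511 -0.047  0.1  ] [ 500.3 -114.2  100. ]
baseFL [ 0.4752 -0.0179  0.017 ] [468.7 -80.6  17. ]
baseFR [0.6929 0.0128 0.017 ] [688.5 -79.   17. ]
cheekTopX- [ 0.5413 -0.0334  0.1   ] [ 532.1 -104.6  100. ]
cheekTopX+ [ 0.567  -0.0299  0.1   ] [ 558.1 -104.6  100. ]
tcp [ 0.55225359 -0.09463811  0.25092014]
```

The pin in the clevis is confirmed as the middle one. Its knob measures 24 mm wide and 27 mm long, and the clevis is 51 mm over the cheeks, which match the sizes given. Now I'll descend on the knob.

>>> apply_moves([
  {"jaw":0,"turn":0,"dx":24,"dy":-8,"dz":10},
  {"jaw":0,"turn":0,"dx":24,"dy":-8,"dz":45},
  {"jaw":0,"turn":0,"dx":24,"dy":-8,"dz":80},
  {"jaw":0,"turn":0,"dx":24,"dy":-8,"dz":110},
  {"jaw":0.2,"turn":0,"dx":24,"dy":-8,"dz":130},
])

```text
time: 4.65
tool_pos: [0.547, 0.0023, 0.1174]
tool_rot: [-0.001, 0.658, 0.753, -0.001]
contact_force: [-0.6, -0.3, -0.5]
gripper_width: 0.887
grasp_force: 0.0
```

>>> apply_moves([
  {"jaw":0.3,"turn":0,"dx":0,"dy":0,"dz":15},
  {"jaw":0.4,"turn":0,"dx":0,"dy":0,"dz":31},
  {"jaw":0.5,"turn":0,"dx":0,"dy":0,"dz":31},
  {"jaw":0.5,"turn":0,"dx":0,"dy":0,"dz":31},
  {"jaw":0.5,"turn":0,"dx":0,"dy":0,"dz":31},
])

```text
time: 5.07
tool_pos: [0.5494, 0.0019, 0.0907]
tool_rot: [0.001, 0.658, 0.753, 0.001]
contact_force: [-0.2, -0.2, -0.0]
gripper_width: 0.499
grasp_force: 0.0
```

Run:
```python
from h import *
s=state();print(cr(s["tool_pos"]),s["tool_rot"],s["gripper_width"],s["contact_force"])
w=grab_frame("wrist");save(w,"w3.png",k=1.5)
```

```text
[ 0.54485186 -0.07078816  0.09071995] [8.65155357e-04 6.57996005e-01 7.53020697e-01 5.82884379e-04] 0.4989874793507071 [-0.23682571 -0.15987552 -0.01010677]
```

View pics/w3.png

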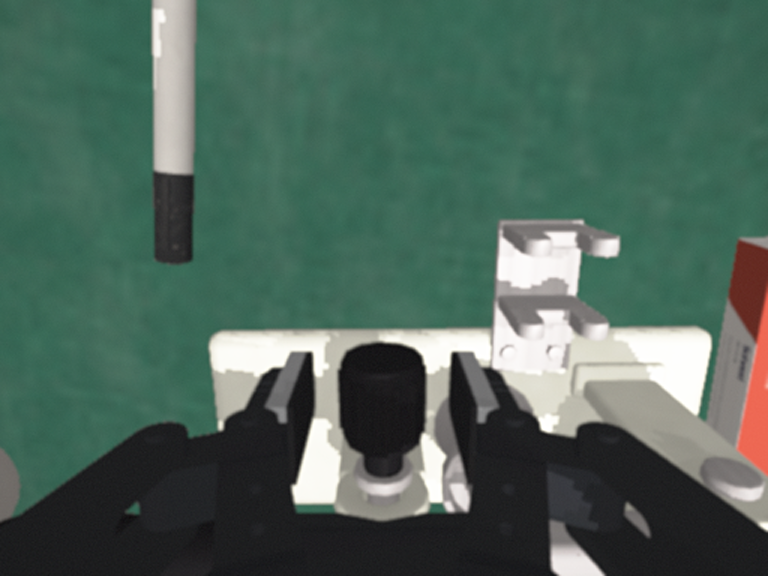

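Knob at (383,395) is centred between the fingers (313 to 452). Closing now.

>>> apply_moves([
  {"jaw":1,"turn":0,"dx":0,"dy":0,"dz":0},
  {"jaw":1,"turn":0,"dx":0,"dy":0,"dz":0},
  {"jaw":1,"turn":0,"dx":0,"dy":0,"dz":0},
  {"jaw":1,"turn":0,"dx":0,"dy":0,"dz":0},
  {"jaw":1,"turn":0,"dx":0,"dy":0,"dz":0},
])

```text
time: 5.53
tool_pos: [0.5494, 0.0019, 0.0905]
tool_rot: [0.001, 0.658, 0.753, 0.001]
contact_force: [0.0, 0.5, 5.0]
gripper_width: 0.26
grasp_force: 58.7
```

>>> apply_moves([
  {"jaw":1,"turn":0,"dx":3,"dy":0,"dz":0},
  {"jaw":1,"turn":0,"dx":6,"dy":0,"dz":0},
  {"jaw":1,"turn":0,"dx":10,"dy":0,"dz":0},
  {"jaw":1,"turn":0,"dx":14,"dy":0,"dz":0},
  {"jaw":1,"turn":0,"dx":18,"dy":0,"dz":0},
])

```text
time: 5.95
tool_pos: [0.5465, 0.0197, 0.0898]
tool_rot: [0.001, 0.658, 0.753, -0.0]
contact_force: [-0.5, -2.9, 5.0]
gripper_width: 0.262
grasp_force: 58.7
```

>>> apply_moves([
  {"jaw":1,"turn":0,"dx":6,"dy":0,"dz":-0.5},
  {"jaw":1,"turn":0,"dx":14,"dy":0,"dz":-0.7},
  {"jaw":1,"turn":0,"dx":22,"dy":0,"dz":-0.7},
  {"jaw":1,"turn":0,"dx":30,"dy":0,"dz":-0.7},
  {"jaw":1,"turn":0,"dx":36,"dy":0,"dz":-0.7},
])

```text
time: 6.37
tool_pos: [0.5407, 0.0567, 0.0896]
tool_rot: [-0.0, 0.658, 0.753, -0.0]
contact_force: [1.2, -1.4, 2.3]
gripper_width: 0.258
grasp_force: 58.6
```

>>> apply_moves([
  {"jaw":1,"turn":0,"dx":6,"dy":0,"dz":0},
  {"jaw":1,"turn":0,"dx":14,"dy":0,"dz":0},
  {"jaw":1,"turn":0,"dx":22,"dy":0,"dz":0},
  {"jaw":1,"turn":0,"dx":30,"dy":0,"dz":0},
  {"jaw":1,"turn":0,"dx":36,"dy":0,"dz":0},
])

```text
time: 6.78
tool_pos: [0.5357, 0.0923, 0.0895]
tool_rot: [-0.001, 0.658, 0.753, -0.0]
contact_force: [0.3, -0.7, 0.7]
gripper_width: 0.26
grasp_force: 58.7
```

Run:
```python
from h import *
s=state();print(cr(s["tool_pos"]),s["gripper_width"],s["grasp_force"],s["contact_force"],s["ft_torque"])
f=grab_frame("scene");w=grab_frame("wrist")
a=cv2.resize(f["pixels"][120:240,190:350],(640,480),interpolation=cv2.INTER_CUBIC)[:,:,::-1]
cv2.imwrite("pics/s2.png",a);save(w,"w4.png",k=1.56)
```

```text
[0.5431894 0.0206177 0.0894652] 0.26022589326226087 58.65961968898773 [ 0.29591629 -0.70426553  0.6926975 ] [-0.02105617  0.03405036 -0.03392146]
```

View pics/w4.png

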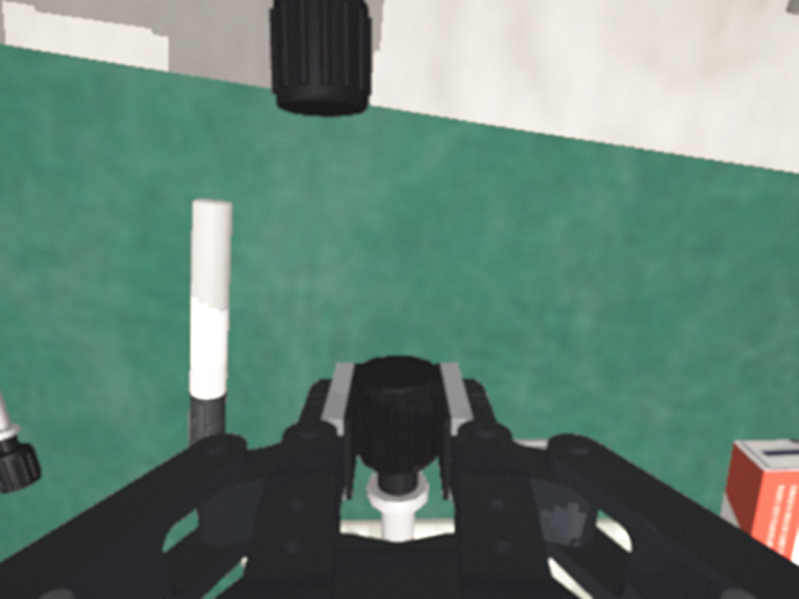

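View pics/s2.png

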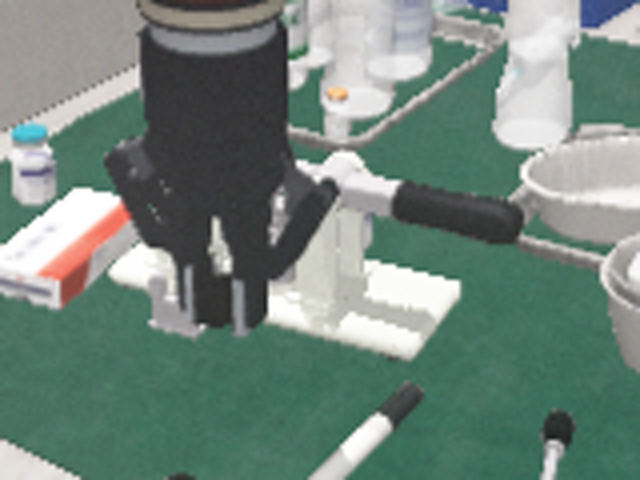

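The pin is fully out. The wrist view shows the collar at (398,490) free of the clevis, and the tip is about 27 mm outside the cheek. Now I'll carry it over the bracket.

>>> apply_moves([
  {"jaw":1,"turn":0,"dx":0,"dy":20,"dz":0},
  {"jaw":1,"turn":0,"dx":-5,"dy":45,"dz":5},
  {"jaw":1,"turn":0,"dx":-14,"dy":60,"dz":10},
  {"jaw":1,"turn":0,"dx":-21.5,"dy":65,"dz":14},
  {"jaw":1,"turn":0,"dx":-21.5,"dy":65,"dz":14},
])

```text
time: 7.3
tool_pos: [0.604, 0.0773, 0.075]
tool_rot: [-0.0, 0.658, 0.753, -0.001]
contact_force: [-0.0, 0.1, -0.2]
gripper_width: 0.256
grasp_force: 58.8
```

>>> apply_moves([
  {"jaw":1,"turn":0,"dx":0,"dy":0,"dz":0},
  {"jaw":1,"turn":0,"dx":0,"dy":0,"dz":0},
])

```text
time: 7.47
tool_pos: [0.6027, 0.0785, 0.0757]
tool_rot: [-0.001, 0.658, 0.753, -0.0]
contact_force: [0.1, 0.4, -0.4]
gripper_width: 0.26
grasp_force: 58.8
```

Run:
```python
from h import *
s=state();print(cr(s["tool_pos"])*1000,s["grasp_force"],s["contact_force"])
q=s["tool_rot"];print(2*np.arctan2(q[2],q[1])-np.pi/2)
w=grab_frame("wrist");t=grab_frame("top");f=grab_frame("scene")
a=w["pixels"][180:,128:384];b=f["pixels"][120:240,190:350]
np.savez("f5.npz",**{n+k:x[k] for n,x in(("w",w),("t",t),("s",f)) for k in("mtx","camera_from_world","pixels")})
o=np.zeros((600,800,3),np.uint8)
o[:330]=cv2.resize(w["pixels"][215:384,51:461],(800,330),interpolation=cv2.INTER_CUBIC)
o[330:,:400]=cv2.resize(f["pixels"][150:231,200:320],(400,270),interpolation=cv2.INTER_CUBIC)
o[330:,400:]=cv2.resize(t["pixels"][145:226,215:335],(400,270),interpolation=cv2.INTER_CUBIC)
cv2.imwrite("pics/m5.png",o[:,:,::-1])
```

```text
[607.78416751  -1.82904465  75.71284283] 58.83888602256775 [ 0.13061996  0.35901849 -0.39690841]
0.13460601978998898
```

View pics/m5.png

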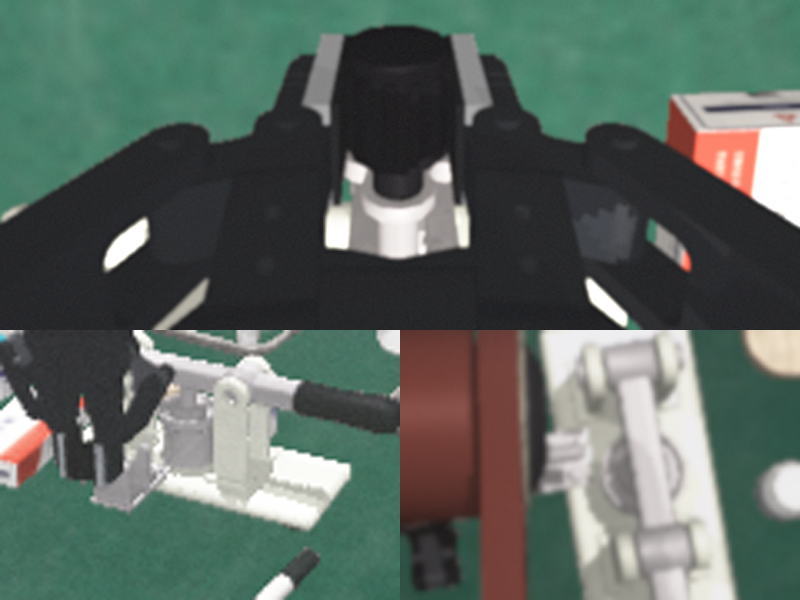

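Run:
```python
from h import *
z=np.load("f5.npz");w={k:z["w"+k] for k in("mtx","camera_from_world","pixels")}
im=w["pixels"]
cv2.imwrite("pics/m6.png",cv2.resize(im[280:350,205:305],(800,560),interpolation=cv2.INTER_CUBIC)[:,:,::-1])
M=lambda x,y:(x/800*410+51,215+y/330*169)
for n,p,h in[("collarInnerTopRim",(398,222),.0847),("knobOut",(398,28),.0757),("tabouter",(358,160),.056)]:
    print(n,(cr(atz(w,M(*p),h))*1000).round(1))
for n,P in [("collarrim",(607.8,-28.8,84.7)),("tabL-out",(592.5,-29.7,56)),("notchL-out",(602,-29.7,56)),("notchR-out",(615,-29.7,56)),("tabL-in",(592.5,-35.7,56)),("tabR-out",(624.5,-29.7,56)),("tabR-in",(624.5,-35.7,56))]:
    P=np.array(P)/1000;u=proj(w,P[0]*ex+P[1]*ey+[0,0,P[2]]);print(n,((u-[205,280])*8).round())
```

```text
collarInnerTopRim [607.4 -26.   84.7]
knobOut [607.3  15.3  75.7]
tabouter [597.  -30.2  56. ]
collarrim [407. 434.]
tabL-out [166. 129.]
notchL-out [315. 129.]
notchR-out [519. 130.]
tabL-in [168. 210.]
tabR-out [668. 131.]
tabR-in [665. 212.]
```

View pics/m6.png

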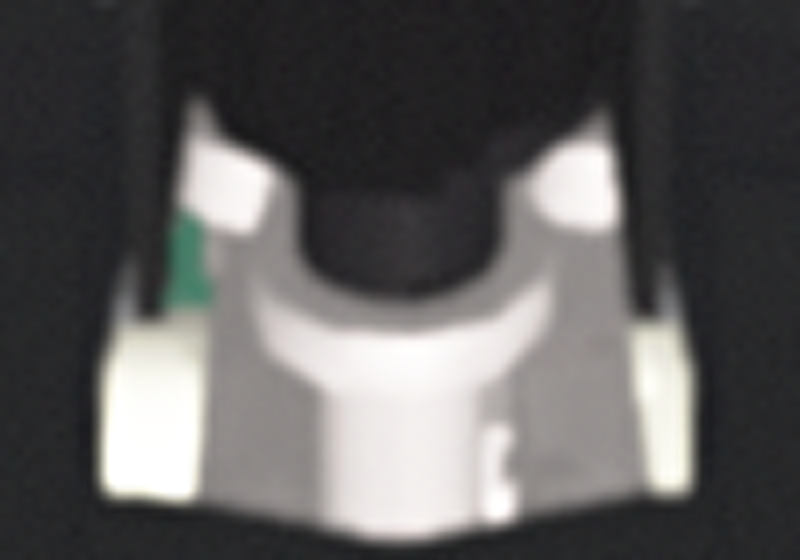

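Enlarged view: the collar and shank centre at column 404, and the gap between the prongs also centres at 405, so x is aligned. The collar is about 3 mm outside the tab. Lowering now.

>>> apply_moves([
  {"jaw":1,"turn":0,"dx":0,"dy":0,"dz":8},
  {"jaw":1,"turn":0,"dx":0,"dy":0,"dz":14},
  {"jaw":1,"turn":0,"dx":0,"dy":0,"dz":20},
  {"jaw":1,"turn":0,"dx":0,"dy":0,"dz":25},
  {"jaw":1,"turn":0,"dx":0,"dy":0,"dz":27},
])

```text
time: 8.03
tool_pos: [0.6027, 0.0786, 0.0474]
tool_rot: [-0.001, 0.658, 0.753, -0.001]
contact_force: [-2.0, -0.1, 3.2]
gripper_width: 0.258
grasp_force: 59.1
```

>>> apply_moves([
  {"jaw":1,"turn":0,"dx":0,"dy":0,"dz":1},
  {"jaw":1,"turn":0,"dx":0,"dy":0,"dz":1.5},
  {"jaw":1,"turn":0,"dx":0,"dy":0,"dz":2},
])

```text
time: 8.28
tool_pos: [0.6041, 0.0786, 0.0474]
tool_rot: [0.0, 0.658, 0.753, 0.0]
contact_force: [-1.0, 0.5, 2.7]
gripper_width: 0.263
grasp_force: 59.0
```

>>> apply_moves([
  {"jaw":1,"turn":0,"dx":-1,"dy":0,"dz":0},
  {"jaw":1,"turn":0,"dx":-2,"dy":0,"dz":0},
  {"jaw":1,"turn":0,"dx":-2,"dy":0,"dz":0},
])

```text
time: 8.53
tool_pos: [0.6045, 0.0766, 0.0475]
tool_rot: [0.0, 0.658, 0.753, 0.001]
contact_force: [-0.2, 2.0, 1.6]
gripper_width: 0.254
grasp_force: 59.0
```

Run:
```python
from h import *
s=state();print(cr(s["tool_pos"])*1000,s["grasp_force"],s["contact_force"],s["ft_torque"])
w=grab_frame("wrist");
cv2.imwrite("pics/m7.png",cv2.resize(w["pixels"][280:350,205:305],(800,560),interpolation=cv2.INTER_CUBIC)[:,:,::-1])
```

```text
[609.2952735   -4.02684703  47.50201311] 58.974995613098145 [-0.20774984  1.99554314  1.60070371] [ 0.12233357 -0.06560251  0.04621316]
```

>>> apply_moves([
  {"jaw":0.6,"turn":0,"dx":0,"dy":0,"dz":0},
  {"jaw":0.5,"turn":0,"dx":0,"dy":0,"dz":0},
  {"jaw":0.4,"turn":0,"dx":0,"dy":0,"dz":0},
  {"jaw":0.3,"turn":0,"dx":0,"dy":0,"dz":0},
  {"jaw":0.3,"turn":0,"dx":0,"dy":0,"dz":0},
])

```text
time: 9.0
tool_pos: [0.6038, 0.0765, 0.0468]
tool_rot: [-0.0, 0.658, 0.753, -0.0]
contact_force: [-0.2, -0.4, 0.4]
gripper_width: 0.694
grasp_force: 0.0
```

>>> apply_moves([
  {"jaw":0.3,"turn":0,"dx":0,"dy":0,"dz":-20},
  {"jaw":0.3,"turn":0,"dx":0,"dy":0,"dz":-60},
  {"jaw":0.2,"turn":0,"dx":0,"dy":0,"dz":-100},
  {"jaw":0.1,"turn":0,"dx":0,"dy":0,"dz":-140},
  {"jaw":0,"turn":0,"dx":0,"dy":0,"dz":-180},
])

```text
time: 9.42
tool_pos: [0.6035, 0.0766, 0.2286]
tool_rot: [-0.0, 0.658, 0.753, -0.0]
contact_force: [0.0, 1.1, -0.1]
gripper_width: 0.992
grasp_force: 0.0
```

>>> apply_moves([
  {"jaw":0,"turn":0,"dx":-20,"dy":-30,"dz":0},
  {"jaw":0,"turn":0,"dx":-40,"dy":-60,"dz":0},
  {"jaw":0,"turn":0,"dx":-60,"dy":-90,"dz":0},
  {"jaw":0,"turn":0,"dx":-60,"dy":-90,"dz":0},
])

```text
time: 9.75
tool_pos: [0.5191, 0.0026, 0.2261]
tool_rot: [-0.001, 0.659, 0.752, -0.001]
contact_force: [-0.3, -0.8, 0.2]
gripper_width: 1.001
grasp_force: 0.0
```

Run:
```python
from h import *
s=state();print(cr(s["tool_pos"])*1000,s["contact_force"])
w=grab_frame("wrist");f=grab_frame("scene")
np.savez("f8.npz",**{n+k:x[k] for n,x in(("w",w),("s",f)) for k in("mtx","camera_from_world","pixels")})
P=lambda *p:proj(w,p[0]/1000*ex+p[1]/1000*ey+[0,0,p[2]/1000])
c=P(608,-40,45).astype(int);print(c)
l,t=max(0,c[0]-75),max(0,c[1]-65);l=min(l,512-150);t=min(t,384-130);print(l,t)
o=np.zeros((600,800,3),np.uint8)
o[:,:400]=cv2.resize(w["pixels"][t:t+130,l:l+87+0] if 0 else w["pixels"][t:t+150,l+25:l+125],(400,600),interpolation=cv2.INTER_CUBIC)
o[:,400:]=cv2.resize(f["pixels"][150:225,210:260],(400,600),interpolation=cv2.INTER_CUBIC)
cv2.imwrite("pics/m8.png",o[:,:,::-1])
```

```text
[514.90774869 -66.02390733 226.09828134] [-0.27889617 -0.79990193  0.16906064]
[354 145]
279 80
```

View pics/m8.png

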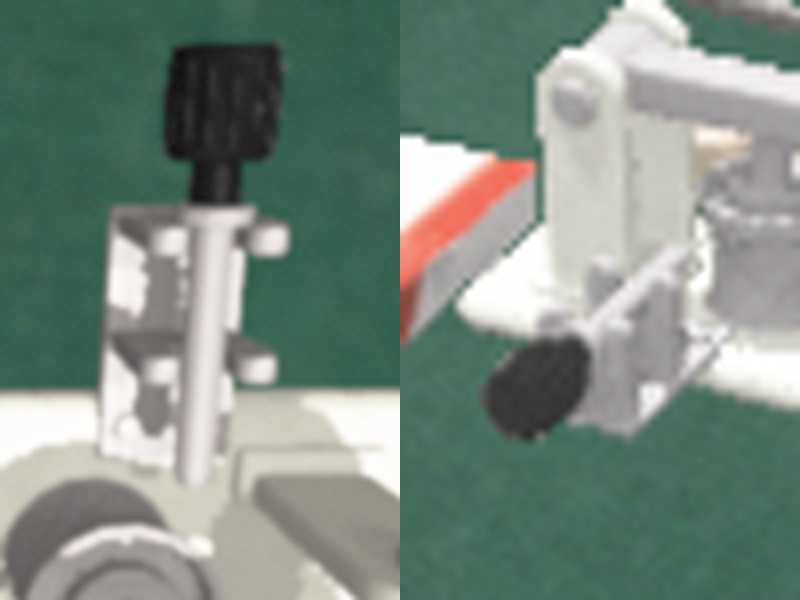

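The pin lies between both pairs of prongs with the collar at the outer tab, and the marker and carton are undisturbed. I'll check numerically that it is level, and work out the lever grip.

Run:
```python
from h import *
z=np.load("f8.npz");w={k:z["w"+k] for k in("mtx","camera_from_world")};s={k:z["s"+k] for k in("mtx","camera_from_world")}
pw=lambda f,x,y,h:proj(f,x/1000*ex+y/1000*ey+[0,0,h/1000])
for h in(40,45,50):
  for y in(24,-29.7,-93.7):
    print(h,y,((pw(w,608.5,y-0,h)-[304,80])*4).round(), ((pw(s,608.5,y,h)-[210,150])*8+[400,0]).round())
```

```text
40 24 [224. -27.] [493. 438.]
40 -29.7 [203. 214.] [587. 352.]
40 -93.7 [181. 473.] [687. 260.]
45 24 [231. -28.] [492. 424.]
45 -29.7 [209. 217.] [586. 338.]
45 -93.7 [187. 479.] [687. 246.]
50 24 [238. -30.] [491. 410.]
50 -29.7 [216. 219.] [585. 325.]
50 -93.7 [192. 485.] [686. 233.]
```

Run:
```python
from h import *
A=lambda x,y:(x/1.5625-.2,y/1.5625-.2)
for n,u,h in[("gripend",A(175,329),.09),("gripF",A(230,309),.09),("gripN",A(230,350),.09),("gripF2",A(295,309),.09),("gripN2",A(295,349),.09),("hingeL",C(640,440),.1),("hingeR",C(720,440),.1),("boltL",C(645,325),.106),("boltR",C(712,325),.106),("postR",C(742,360),.1),("postR2",C(727,520),.1)]:
    print(n,(cr(atz(W,u,h))*1000).round(1))
```

```text
gripend [ 418.8 -126.3   90. ]
gripF [ 452.7 -113.8   90. ]
gripN [ 450.3 -139.7   90. ]
gripF2 [ 491.  -113.8   90. ]
gripN2 [ 489.6 -139.    90. ]
hingeL [ 639.7 -124.1  100. ]
hingeR [ 659.7 -124.1  100. ]
boltL [636.5 -93.  106. ]
boltR [652.4 -93.  106. ]
postR [ 662.9 -103.3  100. ]
postR2 [ 663.7 -145.7  100. ]
```

>>> apply_moves([
  {"jaw":0,"dx":0,"dy":0,"dz":0,"turn":0.12},
  {"jaw":0,"dx":0,"dy":0,"dz":0,"turn":0.24},
  {"jaw":0,"dx":0,"dy":0,"dz":0,"turn":0.36},
  {"jaw":0,"dx":0,"dy":0,"dz":0,"turn":0.48},
  {"jaw":0,"dx":0,"dy":0,"dz":0,"turn":0.6},
])

```text
time: 10.27
tool_pos: [0.5238, 0.0058, 0.2271]
tool_rot: [-0.0, 0.852, 0.523, 0.0]
contact_force: [-0.4, 0.5, 0.2]
gripper_width: 0.999
grasp_force: 0.0
```

>>> apply_moves([
  {"jaw":0,"dx":0,"dy":0,"dz":0,"turn":0.12},
  {"jaw":0,"dx":0,"dy":0,"dz":0,"turn":0.24},
  {"jaw":0,"dx":0,"dy":0,"dz":0,"turn":0.36},
  {"jaw":0,"dx":0,"dy":0,"dz":0,"turn":0.48},
  {"jaw":0,"dx":0,"dy":0,"dz":0,"turn":0.6},
])

```text
time: 10.68
tool_pos: [0.5238, 0.0058, 0.2271]
tool_rot: [-0.0, 0.969, 0.248, 0.0]
contact_force: [-0.3, 0.2, 0.4]
gripper_width: 1.004
grasp_force: 0.0
```

>>> apply_moves([
  {"jaw":0,"dx":0,"dy":0,"dz":0,"turn":0.12},
  {"jaw":0,"dx":0,"dy":0,"dz":0,"turn":0.24},
  {"jaw":0,"dx":0,"dy":0,"dz":0,"turn":0.36},
  {"jaw":0,"dx":0,"dy":0,"dz":0,"turn":0.37},
  {"jaw":0,"dx":0,"dy":0,"dz":0,"turn":0.37},
])

```text
time: 11.1
tool_pos: [0.5235, 0.0056, 0.227]
tool_rot: [-0.0, 0.998, 0.07, 0.0]
contact_force: [0.3, 0.3, 0.2]
gripper_width: 0.999
grasp_force: 0.0
```

Run:
```python
from h import *
s=state();print(cr(s["tool_pos"])*1000,s["contact_force"]);q=s["tool_rot"];print(2*np.arctan2(q[2],q[1]))
```

```text
[519.66142437 -63.68542472 227.02022597] [0.32660544 0.26685438 0.23186672]
0.13920694039455825
```

>>> apply_moves([
  {"jaw":0.2,"turn":0,"dx":-28,"dy":25,"dz":0},
  {"jaw":0.3,"turn":0,"dx":-56,"dy":50,"dz":0},
  {"jaw":0.3,"turn":0,"dx":-71,"dy":63,"dz":20},
  {"jaw":0.3,"turn":0,"dx":-71,"dy":63,"dz":55},
  {"jaw":0.3,"turn":0,"dx":-71,"dy":63,"dz":90},
])

```text
time: 11.52
tool_pos: [0.4622, -0.0681, 0.1381]
tool_rot: [0.001, 0.998, 0.068, 0.003]
contact_force: [1.3, -0.1, -0.6]
gripper_width: 0.698
grasp_force: 0.0
```

>>> apply_moves([
  {"jaw":0.3,"turn":0,"dx":0,"dy":0,"dz":20},
  {"jaw":0.3,"turn":0,"dx":0,"dy":0,"dz":40},
  {"jaw":0.3,"turn":0,"dx":0,"dy":0,"dz":46},
  {"jaw":0.3,"turn":0,"dx":0,"dy":0,"dz":46},
  {"jaw":0.3,"turn":0,"dx":0,"dy":0,"dz":46},
])

```text
time: 11.93
tool_pos: [0.4617, -0.067, 0.0917]
tool_rot: [0.0, 0.998, 0.069, 0.0]
contact_force: [0.2, 0.1, 0.6]
gripper_width: 0.703
grasp_force: 0.0
```

Run:
```python
from h import *
s=state();print(cr(s["tool_pos"])*1000,s["contact_force"],s["gripper_width"]);q=s["tool_rot"];print(2*np.arctan2(q[2],q[1]))
```

```text
[ 448.75780603 -127.46903734   91.73235078] [0.15226185 0.08254699 0.60200836] 0.702687797731783
0.13715628615697784
```

>>> apply_moves([
  {"jaw":1,"turn":0,"dx":0,"dy":-1,"dz":0},
  {"jaw":1,"turn":0,"dx":0,"dy":-1,"dz":0},
  {"jaw":1,"turn":0,"dx":0,"dy":-1,"dz":0},
  {"jaw":1,"turn":0,"dx":0,"dy":-1,"dz":0},
  {"jaw":1,"turn":0,"dx":0,"dy":-1,"dz":0},
])

```text
time: 12.35
tool_pos: [0.4619, -0.0649, 0.0931]
tool_rot: [-0.001, 0.998, 0.068, 0.001]
contact_force: [-2.4, 6.6, 6.8]
gripper_width: 0.296
grasp_force: 58.5
```

>>> apply_moves([
  {"jaw":1,"turn":0,"dx":0,"dy":0,"dz":-8},
  {"jaw":1,"turn":0,"dx":1,"dy":0,"dz":-20},
  {"jaw":1,"turn":0,"dx":2.3,"dy":0,"dz":-30},
  {"jaw":1,"turn":0,"dx":4,"dy":0,"dz":-39.7},
  {"jaw":1,"turn":0,"dx":6.2,"dy":0,"dz":-49.5},
])

```text
time: 12.77
tool_pos: [0.468, -0.064, 0.141]
tool_rot: [-0.001, 0.998, 0.068, 0.002]
contact_force: [7.4, 4.1, -7.6]
gripper_width: 0.296
grasp_force: 59.4
```

Run:
```python
from h import *
s=state();print(cr(s["tool_pos"])*1000,s["contact_force"],s["ft_torque"],s["gripper_width"],s["grasp_force"])
```

```text
[ 455.44684322 -125.28452602  140.9959909 ] [ 7.40451394  4.10950408 -7.62846952] [ 0.64783419 -0.91220045  0.04058809] 0.29621172577327864 59.36983239138499
```

>>> apply_moves([
  {"jaw":1,"turn":0,"dx":4.6,"dy":0,"dz":-15.3},
  {"jaw":1,"turn":0,"dx":10.4,"dy":0,"dz":-30.2},
  {"jaw":1,"turn":0,"dx":17.3,"dy":0,"dz":-44.6},
  {"jaw":1,"turn":0,"dx":25.4,"dy":0,"dz":-58.4},
  {"jaw":1,"turn":0,"dx":34.6,"dy":0,"dz":-71.5},
])

```text
time: 13.18
tool_pos: [0.5009, -0.0593, 0.2115]
tool_rot: [-0.001, 0.998, 0.068, -0.001]
contact_force: [3.2, 2.6, -8.5]
gripper_width: 0.293
grasp_force: 59.2
```

>>> apply_moves([
  {"jaw":1,"turn":0,"dx":11.5,"dy":0,"dz":-13.9},
  {"jaw":1,"turn":0,"dx":24.2,"dy":0,"dz":-26.6},
  {"jaw":1,"turn":0,"dx":38,"dy":0,"dz":-38.1},
])

```text
time: 13.43
tool_pos: [0.5377, -0.054, 0.2496]
tool_rot: [-0.002, 0.998, 0.068, -0.002]
contact_force: [-3.1, 2.7, -4.1]
gripper_width: 0.292
grasp_force: 58.5
```

Run:
```python
from h import *
s=state();p=cr(s["tool_pos"])*1000;print(p,s["contact_force"],s["ft_torque"],s["gripper_width"],s["grasp_force"])
print("theta,r",np.arctan2(p[2]-90,649-p[0]),np.hypot(p[2]-90,649-p[0]))
```

```text
[ 525.80340074 -124.6179076   249.64177249] [-3.08177155  2.67710763 -4.14069583] [ 0.49634619  0.73959695 -0.03716975] 0.2917764407241272 58.52109815517906
theta,r 0.9135471531455213 201.65043415568402
```

>>> apply_moves([
  {"jaw":1,"turn":0,"dx":7.5,"dy":0,"dz":-5.5},
  {"jaw":1,"turn":0,"dx":14.8,"dy":0,"dz":-10.3},
  {"jaw":1,"turn":0,"dx":21,"dy":0,"dz":-14},
  {"jaw":1,"turn":0,"dx":26.9,"dy":0,"dz":-17.3},
  {"jaw":1,"turn":0,"dx":26.9,"dy":0,"dz":-17.3},
])

```text
time: 13.85
tool_pos: [0.5654, -0.0501, 0.2682]
tool_rot: [-0.002, 0.998, 0.069, -0.001]
contact_force: [-1.9, 6.0, 1.4]
gripper_width: 0.287
grasp_force: 59.5
```

>>> apply_moves([
  {"jaw":1,"turn":0,"dx":3.6,"dy":0,"dz":-1.8},
  {"jaw":1,"turn":0,"dx":6,"dy":0,"dz":-3},
  {"jaw":1,"turn":0,"dx":6,"dy":0,"dz":-3},
])

```text
time: 14.1
tool_pos: [0.5707, -0.0493, 0.2707]
tool_rot: [-0.002, 0.998, 0.068, -0.001]
contact_force: [-4.2, 4.4, 0.5]
gripper_width: 0.284
grasp_force: 58.2
```

Run:
```python
from h import *
s=state();p=cr(s["tool_pos"])*1000;print(p,s["contact_force"],s["ft_torque"],s["gripper_width"],s["grasp_force"])
print("theta,r",np.arctan2(p[2]-90,649-p[0]),np.hypot(p[2]-90,649-p[0]))
```

```text
[ 559.13810595 -124.353228    270.73174907] [-4.23185645  4.38017348  0.51042231] [ 0.8298031   0.82434686 -0.00655951] 0.28395189403864146 58.155245751840994
theta,r 1.1093820494756474 201.8393547425425
```

>>> apply_moves([
  {"jaw":1,"turn":0,"dx":2.5,"dy":0,"dz":-1.2},
  {"jaw":1,"turn":0,"dx":4,"dy":0,"dz":-2},
  {"jaw":1,"turn":0,"dx":4,"dy":0,"dz":-2},
])

```text
time: 14.35
tool_pos: [0.5744, -0.0488, 0.2727]
tool_rot: [-0.002, 0.998, 0.068, -0.002]
contact_force: [-5.1, 5.2, 1.2]
gripper_width: 0.283
grasp_force: 58.2
```

>>> apply_moves([
  {"jaw":1,"turn":0,"dx":2.5,"dy":0,"dz":-1.2},
  {"jaw":1,"turn":0,"dx":4,"dy":0,"dz":-2},
  {"jaw":1,"turn":0,"dx":4,"dy":0,"dz":-2},
])

```text
time: 14.6
tool_pos: [0.5784, -0.0482, 0.2745]
tool_rot: [-0.002, 0.998, 0.069, -0.002]
contact_force: [-4.7, 4.1, 0.7]
gripper_width: 0.284
grasp_force: 57.9
```

Run:
```python
from h import *
s=state();p=cr(s["tool_pos"])*1000;print(p,s["contact_force"],s["ft_torque"],s["gripper_width"],s["grasp_force"])
print("theta,r",np.arctan2(p[2]-90,649-p[0]),np.hypot(p[2]-90,649-p[0]))
```

```text
[ 566.92898179 -124.27239759  274.51650322] [-4.7204712   4.14415055  0.68412435] [0.83214249 0.86253993 0.04036774] 0.28379015556420656 57.93276259802951
theta,r 1.1522838270580291 201.94551738360354
```

>>> apply_moves([
  {"jaw":1,"turn":0,"dx":2.5,"dy":0,"dz":-1.2},
  {"jaw":1,"turn":0,"dx":5,"dy":0,"dz":-2.2},
  {"jaw":1,"turn":0,"dx":5,"dy":0,"dz":-2.2},
])

```text
time: 14.85
tool_pos: [0.5818, -0.0478, 0.276]
tool_rot: [-0.002, 0.998, 0.068, -0.004]
contact_force: [-10.0, 4.6, 0.6]
gripper_width: 0.28
grasp_force: 57.6
```

Run:
```python
from h import *
s=state();p=cr(s["tool_pos"])*1000;print(p,s["contact_force"],s["ft_torque"],s["gripper_width"])
print("theta,r",np.arctan2(p[2]-90,649-p[0]),np.hypot(p[2]-90,649-p[0]))
f=grab_frame("scene");np.savez("f9.npz",**{k:f[k] for k in("mtx","camera_from_world","pixels")})
P=lambda x,z:proj(f,x/1000*ex-.1245*ey+[0,0,z/1000])
o=spotter.outline_of(f,"lever_grip");print([(round(a["conf"],2),np.round(a["extent"])) for a in o])
for th in(1.0,1.05,1.1,1.15,1.2):
    print(th,[P(649-r*np.cos(th),90+r*np.sin(th)).round(1).tolist() for r in(0,60,110,150,230)])
# bar bright / grip profile along rows
g=cv2.cvtColor(f["pixels"],cv2.COLOR_RGB2GRAY)
cv2.imwrite("pics/s9.png",cv2.resize(f["pixels"][80:200,190:330],(700,600),interpolation=cv2.INTER_CUBIC)[:,:,::-1])
for r in range(130,168,4): print(r,g[r,215:275:2].tolist())
```

```text
[ 570.38773059 -124.25992732  275.96388854] [-10.02770951   4.6361536    0.56252543] [0.6557818  1.71510538 0.02536116] 0.2803837888634066
theta,r 1.1708510784510988 201.89714396685017
[(0.81, array([233.,  80., 278., 161.]))]
1.0 [[237.7, 157.6], [247.9, 142.1], [257.1, 128.2], [264.9, 116.2], [282.3, 89.8]]
1.05 [[237.7, 157.6], [247.0, 141.4], [255.4, 126.7], [262.5, 114.2], [278.3, 86.7]]
1.1 [[237.7, 157.6], [246.1, 140.7], [253.6, 125.4], [260.1, 112.4], [274.2, 83.7]]
1.15 [[237.7, 157.6], [245.1, 140.0], [251.8, 124.2], [257.5, 110.7], [270.1, 81.0]]
1.2 [[237.7, 157.6], [244.1, 139.4], [250.0, 123.1], [254.9, 109.1], [265.8, 78.5]]
130 [145, 145, 149, 140, 144, 145, 145, 145, 145, 142, 123, 194, 205, 207, 210, 150, 135, 141, 136, 147, 126, 119, 187, 185, 179, 165, 174, 202, 196, 182]
134 [144, 143, 145, 150, 146, 148, 123, 193, 209, 209, 211, 208, 154, 104, 94, 153, 144, 146, 145, 111, 99, 99, 96, 89, 82, 191, 220, 223, 221, 186]
138 [142, 141, 119, 191, 205, 205, 207, 204, 150, 106, 95, 156, 120, 151, 150, 156, 151, 135, 166, 235, 226, 229, 227, 224, 216, 192, 106, 95, 153,
[... 310 characters left out ...]
, 98, 98, 91, 94, 100, 99, 99, 99, 153, 152, 150, 136, 102, 101, 100, 150, 162, 117, 198, 110, 97, 96, 94, 100, 94, 188, 193]
154 [102, 94, 98, 95, 98, 98, 93, 98, 101, 100, 155, 150, 153, 132, 172, 220, 90, 93, 99, 100, 94, 98, 96, 114, 108, 114, 125, 160, 164, 193]
158 [96, 99, 96, 98, 95, 93, 98, 207, 200, 223, 248, 203, 137, 131, 170, 174, 95, 100, 96, 100, 94, 94, 96, 100, 95, 99, 99, 98, 96, 193]
162 [97, 97, 97, 97, 97, 97, 195, 161, 161, 177, 198, 197, 149, 195, 194, 182, 242, 244, 243, 245, 245, 245, 232, 98, 98, 97, 97, 100, 189, 176]
166 [99, 97, 101, 100, 104, 99, 197, 203, 187, 188, 199, 194, 194, 191, 194, 191, 240, 245, 245, 242, 245, 225, 150, 96, 92, 179, 197, 205, 208, 201]
```

The bar's slope in the scene image (0.50) matches 1.1 rad (0.49), and the force has begun to rise at the stop. One more small push, then release.

>>> apply_moves([
  {"jaw":1,"turn":0,"dx":2,"dy":0,"dz":-1},
  {"jaw":1,"turn":0,"dx":3,"dy":0,"dz":-1.4},
  {"jaw":1,"turn":0,"dx":3,"dy":0,"dz":-1.4},
])

```text
time: 15.2
tool_pos: [0.5821, -0.0477, 0.2759]
tool_rot: [-0.002, 0.998, 0.068, -0.009]
contact_force: [-19.0, 2.6, 1.0]
gripper_width: 0.283
grasp_force: 56.7
```

Run:
```python
from h import *
s=state();p=cr(s["tool_pos"])*1000;print(p,s["contact_force"],s["ft_torque"],s["gripper_width"])
f=grab_frame("scene");g=cv2.cvtColor(f["pixels"],cv2.COLOR_RGB2GRAY)
d=np.load("f9.npz")["pixels"];d=cv2.cvtColor(d,cv2.COLOR_RGB2GRAY)
print(np.abs(g[130:156,232:256].astype(int)-d[130:156,232:256]).max())
```

```text
[ 570.6499742  -124.255946    275.91337266] [-19.02857208   2.60241687   1.02202664] [0.45672662 3.12836629 0.03533958] 0.2831752187839225
78
```

The stop is firmly reached: 19 N with no further motion. Releasing and rising clear.

>>> apply_moves([
  {"jaw":0.6,"turn":0,"dx":-3,"dy":0,"dz":1},
  {"jaw":0.4,"turn":0,"dx":-3,"dy":0,"dz":1},
  {"jaw":0.2,"turn":0,"dx":-3,"dy":0,"dz":1},
  {"jaw":0.1,"turn":0,"dx":-3,"dy":0,"dz":1},
  {"jaw":0.1,"turn":0,"dx":-3,"dy":0,"dz":1},
])

```text
time: 15.67
tool_pos: [0.585, -0.0493, 0.2779]
tool_rot: [0.0, 0.998, 0.068, 0.001]
contact_force: [0.7, -0.1, 1.1]
gripper_width: 0.902
grasp_force: 0.0
```

>>> apply_moves([
  {"jaw":0.1,"turn":0,"dx":-2,"dy":0,"dz":-15},
  {"jaw":0.1,"turn":0,"dx":-2,"dy":0,"dz":-40},
  {"jaw":0.1,"turn":0,"dx":-2,"dy":0,"dz":-70},
  {"jaw":0.1,"turn":0,"dx":-2,"dy":0,"dz":-100},
  {"jaw":0.1,"turn":0,"dx":-2,"dy":0,"dz":-120},
])

```text
time: 16.08
tool_pos: [0.5831, -0.0496, 0.4011]
tool_rot: [0.001, 0.998, 0.068, 0.002]
contact_force: [0.7, -0.4, 0.8]
gripper_width: 0.903
grasp_force: 0.0
```

Run:
```python
from h import *
s=state();p=cr(s["tool_pos"])*1000;print(p,s["contact_force"],s["gripper_width"])
f=grab_frame("scene");g=f["pixels"].astype(int)
dark=(g.max(2)<75)
P=lambda r,th:proj(f,(649-r*np.cos(th))/1000*ex-.1245*ey+[0,0,(90+r*np.sin(th))/1000])
for th in(1.0,1.05,1.1,1.15,1.2):
    print(th,P(0,th).round(1),P(110,th).round(1),P(230,th).round(1))
for r in range(84,124,5):
    c=np.nonzero(dark[r,225:300])[0]+225;print(r,c.min() if len(c) else None,c.max() if len(c) else None,len(c))
z=np.load("f8.npz");print("pin diff",np.abs(z["spixels"][165:212,218:256].astype(int)-g[165:212,218:256]).mean())
for n in("marker","carton_amp"): print(n,[np.round(o["extent"]) for o in spotter.outline_of(f,n)[:1]])
t=grab_frame("top")
for n in("vial_big","tape_roll","marker","lock_pin"): print(n,[(round(o["conf"],2),np.round(o["extent"])) for o in spotter.outline_of(t,n)[:3]])
```

```text
[ 571.43390105 -126.2329382   401.05701236] [ 0.72936498 -0.42373782  0.78709929] 0.9029421561933263
1.0 [237.7 157.6] [257.1 128.2] [282.3  89.8]
1.05 [237.7 157.6] [255.4 126.7] [278.3  86.7]
1.1 [237.7 157.6] [253.6 125.4] [274.2  83.7]
1.15 [237.7 157.6] [251.8 124.2] [270.1  81. ]
1.2 [237.7 157.6] [250.  123.1] [265.8  78.5]
84 268 272 5
89 265 276 12
94 263 275 13
99 261 272 12
104 258 269 12
109 255 266 12
114 257 264 8
119 None None 0
pin diff 6.9983202687569985
marker [array([262., 214., 296., 251.])]
carton_amp [array([186., 168., 228., 195.])]
vial_big []
tape_roll []
marker [(0.83, array([199., 263., 247., 271.]))]
lock_pin [(0.87, array([107., 236., 179., 257.])), (0.57, array([291., 195., 312., 212.])), (0.55, array([218., 181., 255., 200.]))]
```

Run:
```python
from h import *
f=grab_frame("scene");z=np.load("f8.npz")["spixels"]
for g in(z,f["pixels"]):
    m=g[185:210,215:240].astype(int).max(2)<75;y,x=np.nonzero(m);print(x.mean(),y.mean(),len(x))
print(state()["time"],state()["contact_force"]); print(ticket.job_done())
```

```text
11.738317757009346 13.11214953271028 107
11.712962962962964 13.074074074074074 108
16.5333 [ 1.11700951 -0.03178627 -0.58430832]
the job is handed in; nothing more can be done
None
```

The job is handed in at 16.5 s: the middle-sized lock pin lies level in both bracket notches with its knob outwards. The lever stands at its stop (about 1.1 rad) with the gripper clear. The marker and carton had not moved, but the vial and tape roll were not detected in the last picture, so I couldn't check those two.

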